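# Key and refit the drive hub of an impression mixer

### The arm

A 6-joint arm with a two-finger parallel gripper is mounted at the origin on the work surface. World frame = base frame: x ahead of the robot, y to its left, z up, the work surface at z = 0. Lengths are in m, angles in rad, forces in N, time in s.
With the tool pointing down it reaches from about 0.425 to 0.925 m from the base axis. Payload 12.5 kg.
Tool frame: the origin (TCP) lies on the centre line of the jaws, within the pads' length; the fingertips stand bot.finger_overhang ahead of it and the grasp point (between the pads) lies 2 mm behind it (bot.finger_overhang is the distance from the TCP to the fingertips, in m); z points along the fingers, y is the line along which they close (so a half turn about z gives the same grasp; the last joint's range is limited). The gripper opens to 85 mm and grips with 20 to 120 N. Pads are 22 mm wide; open, the fingers measure 114 mm over their backs; the gripper's body (76 mm by 85 mm) begins 54 mm behind the grasp point. The pads swing forward as they close: fully open they stand 13 mm farther back than shut.
Start: joints at [-1.431, 0.491, 1.559, -0, 1.092, -0.106], TCP at [0.152, -0.606, 0.217] pointing down, gripper open.
Joint ranges: [-3.1, 3.1], [-0.84, 2.19], [0.05, 2.79], [-1.13, 4.28], [0.06, 2.93], [-2.69, 2.69]. Speed limits (rad/s): [2.22, 2.22, 2.79, 3.14, 3.14, 3.14].

### API

Orientations are given as [roll, pitch, yaw] about the fixed x, y, z axes, in that order (R = Rz(yaw) Ry(pitch) Rx(roll)).
In Python, from plant import bot gives the robot as it stands.
- The arm moves only by the shell command python3 -m handwheel 'ROWS' [FORCE]. ROWS is JSON, a list of rows, each an object of numbers: "dx", "dy", "dz": the shift along the tool's x, y, z in mm; "rx", "ry", "rz": the turn, a rotation vector about the tool's x, y, z in rad; "fingers": the finger opening in mm, from 0 to 85.4. In form: [{"dx": .., "dy": .., "dz": .., "rx": .., "ry": .., "rz": .., "fingers": ..}, ...]. A call has 1 to 10 rows; each row is the pose to reach, as a shift and turn from the pose commanded when the call began, along the tool's axes at that moment; what a row does not reach only later rows make up. A row lasts 1/8 s, in which the tool goes at most 62.5 mm and 10.7 degrees, less where a joint would pass 70% of its speed; a pose out of reach is approached as far as the arm can. A call with a gripper value outside its range is refused whole. The fingers move at their own pace and stop on an object; FORCE is the grip in N (left out, the last holds). Time passes only in rows, so rows that repeat a pose let the fingers close. It gives the time, the measured TCP pose, the force, the opening and the grip force at its end, in the units of the state.
- bot.observe(): the state, without advancing time (a new reading comes with each control period).
- bot.grab_frame(name): name is "scene" or "top" or "wrist"; returns (picture, depth): 400x640x3 uint8, red, green, blue; 400x640 float32, m along the optical axis (not along the pixel's ray), 0 where there is no reading.
- bot.get_calibration(name): a dict with "fovy" (degrees; the focal length in pixels is half the picture's height over the tangent of half this angle, whatever the lens; pixels are square), "cx", "cy" (the principal point, pixels), "pose" (4x4, takes a point from camera to world coordinates); the wrist camera has in their place "mount" (4x4, takes a point from camera to tool coordinates, whose origin is the TCP and whose axes are the flange's). Camera axes: x right, y down, z forward; pixel columns grow to the right and rows downward; lengths in m; the calibration is good to about 2 mm. A picture is of the moment at which its call begins: read the wrist's pose just before it. get_calibration takes no time and is no camera call.
- bot.close_job(): hands the job in; it is judged then, once.
The state is a dict: "time_s": time; "joint_pos": joint angles; "joint_vel": joint speeds; "effort": joint torques, N m; "position": TCP position; "tool_rot": TCP orientation; "ft_force": force on the tool from outside, world axes, zero at the start; "moment": the same for the moment, N m; "opening": finger opening in m; "finger_force": force on a finger pad.
Only numpy, scipy, OpenCV 4.12 (cv2) and the standard library are available. Lean on these libraries where they do the work, as an engineer would, in place of code of your own. Each camera call takes 0.05 s, during which the arm holds its last target. There are 200 camera calls.

### The job

The drive hub of the bench mixer has been off for cleaning. Drop the loose steel key into the slot on top of the mixer's shaft so that it lies flat on the bottom, then take the hub that has the keyway out of the clear sorter and slide it over the key until it is fully home against the shoulder, and let go. Leave the look-alike spacer without a keyway, the bowl, the spatula and the cassette where they are.

Things in the scene. Friction and masses are not known exactly. Their poses are not given: they have to be found in the camera images.
- mixer: white bench mixer drive head, fixed; housing 150 wide (x) x 130 deep (y) x 102 high. Origin on the counter directly under the shoulder face; y axis: the way the level steel shaft points out of the housing; z up. Shoulder: steel disc, diameter 44, standing 8 out of the housing front (front at y -8). The housing is wider and taller than the fitted hub: no finger fits behind a hub that is home.
- slot_mid (a point): centre of a seated key (on the mixer x 0, y 14.5, z 78; axes as the mixer's). The slot in the top of the shaft is 12 wide (x) and 29 long (y, from the shoulder face at y 0 to y 29, closed at both ends); its floor is 4 above the shaft axis, 70 above the counter; its side edges are about 6 above the floor, the shaft's crown beyond it 8 above the floor.
- shaft_seat (a point): point on the shaft axis where the centre of the hub's bore lies when the hub is home (on the mixer x 0, y 14, z 66; axes as the mixer's). Shaft: axis 66 above the counter, diameter 24, reaching 52 out from the shoulder face, the last 6 tapered to diameter 16; it does not turn.
- key: loose steel feather key with round ends, 10 wide (x), 26 long (y), 16 high (z), flat sides 16 long in the middle, about 30 g; stands on its 10 x 26 underside on the counter, and likewise in the slot, where its upper 8 stand above the shaft's crown. Origin at the centre of its underside.
- key_mid (a point): centre of the key, 8 above its underside
- hub: loose aluminium hub: square block with bevelled corners, 60 wide (x), 28 thick (y), 60 high (z), about 0.22 kg, both faces alike, standing steadily on its bottom flat (42 x 28), keyway up, in one of the sorter bays. There the walls leave no room for fingers beside its width: hold it by its faces (28 apart). Origin at the centre of its bottom flat. Let go on the shaft it sinks about 2.
- hub_bore (a point): centre of the hub's through bore (diameter 27, along the hub's y), 30 above its underside; a keyway 13 wide is cut into the top of the bore, up to 23 above this point, and over it a witness groove, 13 wide and 3 deep, runs along y across the top flat
- spacer: loose aluminium spacer, as the hub in size and pose but its bore has no keyway and its top flat no groove; stands in the other bay and stays there. Origin at the centre of its bottom flat
- sorter: clear acrylic sorter, fixed: base 120 (x) x 146 (y) x 5 thick; three upright walls 5 thick along x (110 long), tops 65 above the counter, make two bays 64.5 wide (centres at y +34.75 and -34.75), open above and at both ends. Origin under its centre. Hub and spacer stand on the base near the middle of the bays, faces towards the open ends.
- cassette: closed blue aluminium instrument cassette, 90 x 180 x 35 high, loose; origin at the centre of its underside
- bowl: beige rubber mixing bowl, 110 across, 60 high, loose; origin at the centre of its underside
- spatula: stainless mixing spatula with a rounded blade end, 196 long, up to 26 wide and 8 high, lying along its x axis, loose; origin on the counter where the handle meets the blade

How it is judged:
On the way:
1. the key lies flat on the bottom of the shaft slot, let go, while the hub is still off the shaft (x of key_mid in the frame of slot_mid between -0.003 and 0.003 m and y of key_mid in the frame of slot_mid between -0.004 and 0.004 m and z of key_mid in the frame of slot_mid between -0.0025 and 0.0025 m and angle between the y axis of key and the y axis of mixer, either way round below 0.15 rad and angle between the z axis of key and the z axis of mixer, either way round below 0.12 rad and contact force between the fingers and key below 0.1 N and distance between hub_bore and shaft_seat above 0.06 m), for 0.2 s.
At the end, for the whole second after the job is handed in: key in its slot: centre within 3 mm across, 4 along, 2.5 in height, 0.12 rad upright; hub home over it: bore centre within 3 mm along the shaft, 4 sideways, -5 to +4 in height, 0.1 rad of the shaft line; both at rest and released; spacer, bowl, spatula, cassette moved under 30 mm (x of key_mid in the frame of slot_mid between -0.003 and 0.003 m and y of key_mid in the frame of slot_mid between -0.004 and 0.004 m and z of key_mid in the frame of slot_mid between -0.0025 and 0.0025 m and angle between the y axis of key and the y axis of mixer, either way round below 0.15 rad and angle between the z axis of key and the z axis of mixer, either way round below 0.12 rad and x of hub_bore in the frame of shaft_seat between -0.004 and 0.004 m and y of hub_bore in the frame of shaft_seat between -0.003 and 0.003 m and z of hub_bore in the frame of shaft_seat between -0.005 and 0.004 m and angle between the y axis of hub and the y axis of mixer, either way round below 0.1 rad and angle between the z axis of hub and the z axis of mixer, either way round below 0.15 rad and linear speed of each of hub, key below 0.02 m/s and contact force between the fingers and anything else below 0.1 N); the robot touches nothing.
It fails at once if the plain spacer is moved by more than 30 mm (distance of spacer from where it was at the start of the episode above 0.03 m).
It fails at once if the sterilising cassette is moved by more than 30 mm (distance of cassette from where it was at the start of the episode above 0.03 m).
It fails at once if the rubber bowl is moved by more than 30 mm (distance of bowl from where it was at the start of the episode above 0.03 m).
It fails at once if the spatula is moved by more than 30 mm (distance of spatula from where it was at the start of the episode above 0.03 m).
It also fails if it takes over 72 s, if anything falls off the work surface, if the arm or the gripper's body presses on something with over 40 N, if the wrist force passes 120 N, or if a joint passes its speed limit or range.

## Working session

There is one attempt and no reset: what is moved stays moved. The work goes in short steps, Python scripts to look and compute and a shell command to move; the robot and the scene stay as the last step left them, time stands still between calls to the robot, and variables do not carry over. Pictures are saved under pics/ and viewed, at most 10 in all, crops included, and the job is handed in when it is done.

```bash
mkdir -p pics; ls
cat > h.py <<'E'
import numpy as np,cv2
from plant import bot
from scipy.spatial.transform import Rotation as R
def cam(n):
    s=bot.observe();p,d=bot.grab_frame(n);c=bot.get_calibration(n)
    if 'mount' in c:
        T=np.eye(4);T[:3,:3]=R.from_euler('xyz',s['tool_rot']).as_matrix();T[:3,3]=s['position'];P=T@np.array(c['mount'])
    else: P=np.array(c['pose'])
    c=dict(c);c['P']=P;c['f']=p.shape[0]/2/np.tan(np.radians(c['fovy'])/2)
    return p,d,c
def plane(c,u,v,z):
    r=c['P'][:3,:3]@np.array([(u-c['cx'])/c['f'],(v-c['cy'])/c['f'],1]);o=c['P'][:3,3]
    return o+r*(z-o[2])/r[2]
def cloud(d,c):
    v,u=np.mgrid[:d.shape[0],:d.shape[1]]
    q=np.stack([(u-c['cx'])/c['f']*d,(v-c['cy'])/c['f']*d,d],-1)
    return q@c['P'][:3,:3].T+c['P'][:3,3]
def proj(c,X):
    q=c['P'][:3,:3].T@(np.array(X)-c['P'][:3,3]);return q[:2]/q[2]*c['f']+[c['cx'],c['cy']]
def save(n,p): cv2.imwrite('pics/'+n+'.png',p[...,::-1])
E
python3 - <<'E'
from h import *
for n in ['top','scene']:
    p,d,c=cam(n);save(n+'0',p);np.savez(n+'0.npz',p=p,d=d);print(n,c['P'].round(3),c['f'],c['cx'],c['cy'],(d>0).mean())
s=bot.observe();print(s,bot.finger_overhang,bot.get_calibration('wrist'))
E
```

```text
pics
top [[-0.017 -0.981  0.191  0.36 ]
 [-1.     0.019  0.007  0.053]
 [-0.011 -0.191 -0.981  1.126]
 [ 0.     0.     0.     1.   ]] 468.65041317630676 314.0672246351612 194.7637394682623 0.995984375
scene [[ 0.177  0.715 -0.677  1.149]
 [ 0.984 -0.138  0.111 -0.019]
 [-0.014 -0.685 -0.728  0.694]
 [ 0.     0.     0.     1.   ]] 458.50727085664624 317.806423903467 197.41157383110738 0.99592578125
{'time_s': 0.1, 'joint_pos': array([-1.43057884e+00,  4.91504093e-01,  1.55939359e+00, -4.25920181e-05,
        1.09168989e+00, -1.05605499e-01]), 'joint_vel': array([-1.69839019e-04, -1.27655897e-03, -2.03298981e-03, -3.12008214e-05,
       -4.20351105e-04, -2.46007334e-04]), 'effort': array([ 3.81122038e-03, -6.19446087e+01, -2.62025017e+01, -3.87094269e-05,
        2.88496311e-03,  7.78181402e-06]), 'position': array([ 0.15207543, -0.60599614,  0.21628144]), 'tool_rot': array([-3.14059930e+00, -6.73068307e-05,  2.45842606e-01]), 'ft_force': array([-0.48893858, -0.03314225, -0.48380596]), 'moment': array([0.0425235 , 0.03544017, 0.01861678]), 'finger_force': 0.0, 'opening': 0.08513111824524248} 0.017 {'fovy': 68.34878907725566, 'cx': 317.5768963972434, 'cy': 199.58354131899108, 'mount': array([[-1.70340604e-04, -9.55891645e-01, -2.93719483e-01,
         7.33682484e-02],
       [ 9.99999209e-01,  2.03267676e-04, -1.24146461e-03,
         2.53016555e-04],
       [ 1.24640932e-03, -2.93719462e-01,  9.55890854e-01,
        -1.57259159e-01],
       [ 0.00000000e+00,  0.00000000e+00,  0.00000000e+00,
         1.00000000e+00]])}
```

View pics/top0.png

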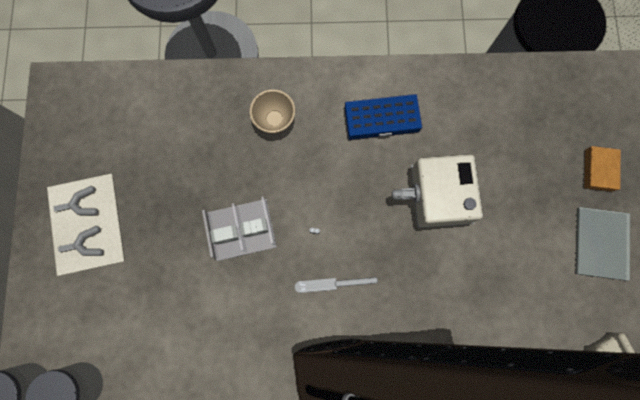

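View pics/scene0.png

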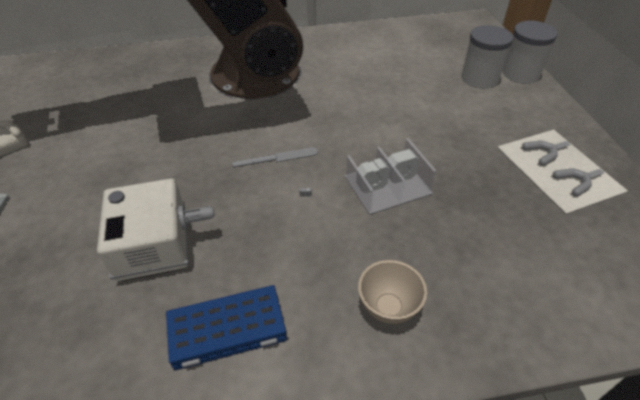

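The top view shows the mixer with its shaft at (404,194), the key at (315,231), sorter blocks at (222,234) and (255,227), and the spatula, bowl and cassette clear of them. The scene view shows the bores at about (375,175) and (405,160).

Run:
```python
from h import *
z=np.load('top0.npz');c=bot.get_calibration('top');c['P']=np.array(c['pose']);c['f']=468.65
X=cloud(z['d'],c)
for n,(u,v) in dict(key=(315,231),shafttip=(394,194),shaft=(404,194),shroot=(414,193),blkA=(222,234),blkB=(255,227),sorter=(238,228),bowl=(272,113),cas=(383,117),spat=(336,285),spL=(296,287),spR=(377,280)).items(): print(n,X[v,u].round(3))
p=z['p'];sc=np.load('scene0.npz')['p']
save('crops0',np.hstack([cv2.resize(p[190:270,190:330],(560,320),interpolation=2),cv2.resize(sc[135:215,340:440],(240,320))]))
m=(p.min(2)>190).astype(np.uint8);k,l,st,ce=cv2.connectedComponentsWithStats(m)
for i in range(1,k):
  if st[i,4]>1500:
    b=(l==i)&(X[...,2]>.09)&(X[...,2]<.115); print('housing',cv2.minAreaRect(X[b][:,:2].astype(np.float32)*1000))
```

```text
key [0.489 0.06  0.012]
shafttip [ 0.563 -0.122  0.075]
shaft [ 0.564 -0.146  0.068]
shroot [ 0.566 -0.169  0.068]
blkA [0.48  0.271 0.066]
blkB [0.495 0.197 0.062]
sorter [0.494 0.236 0.061]
bowl [0.791 0.164 0.006]
cas [ 0.763 -0.111  0.036]
spat [0.362 0.013 0.005]
spL [0.359 0.107 0.004]
spR [ 0.372 -0.083  0.009]
housing ((570.6657104492188, -242.28759765625), (138.49365234375, 117.73326110839844), 2.590022087097168)
```

View pics/crops0.png

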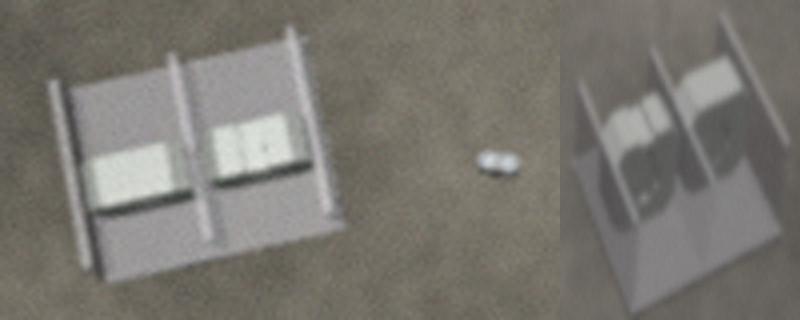

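Block B (right of the pair in the top view, about (255,227)) has the witness groove, so it is the hub. Next I look with the wrist camera at the mixer.

```bash
python3 -m handwheel '[{"dx":60,"dy":-40,"rz":-0.15},{"dx":120,"dy":-80,"rz":-0.3},{"dx":180,"dy":-120,"rz":-0.45},{"dx":230,"dy":-160,"rz":-0.6},{"dx":280,"dy":-200,"rz":-0.75},{"dx":330,"dy":-240,"rz":-0.9},{"dx":380,"dy":-280,"rz":-1.05},{"dx":440,"dy":-320,"rz":-1.2},{"dx":512,"dy":-363,"rz":-1.325},{"dx":512,"dy":-363,"rz":-1.325}]'
python3 -m handwheel '[{},{},{}]'
python3 - <<'E'
from h import *
s=bot.observe();print(s['time_s'],s['position'],s['tool_rot'])
p,d,c=cam('wrist');save('w1',p);np.savez('w1.npz',p=p,d=d,P=c['P'],f=c['f'],cx=c['cx'],cy=c['cy'])
E
```

```text
0.1 [ 0.15207543 -0.60599614  0.21628144] [-3.14059930e+00 -6.73068307e-05  2.45842606e-01]invalid input
invalid input
```

View pics/w1.png

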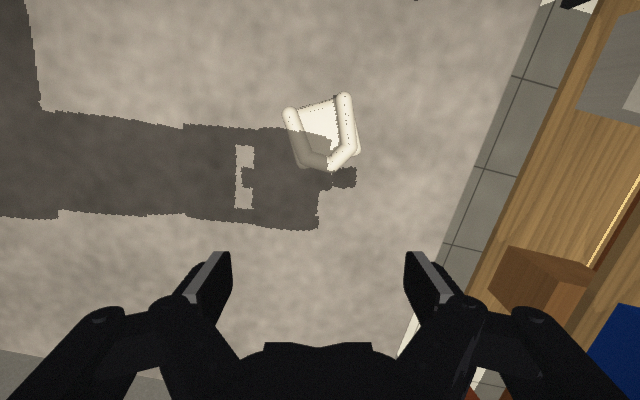

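The picture only shows the start view (fingertips at about (222,255) and (412,255)), because the moves were refused. All keys probably have to be given.

```bash
python3 -m handwheel '[{"dx":60,"dy":-40,"dz":0,"rx":0,"ry":0,"rz":-0.15,"fingers":85},{"dx":120,"dy":-80,"dz":0,"rx":0,"ry":0,"rz":-0.3,"fingers":85},{"dx":180,"dy":-120,"dz":0,"rx":0,"ry":0,"rz":-0.45,"fingers":85},{"dx":230,"dy":-160,"dz":0,"rx":0,"ry":0,"rz":-0.6,"fingers":85},{"dx":280,"dy":-200,"dz":0,"rx":0,"ry":0,"rz":-0.75,"fingers":85},{"dx":330,"dy":-240,"dz":0,"rx":0,"ry":0,"rz":-0.9,"fingers":85},{"dx":380,"dy":-280,"dz":0,"rx":0,"ry":0,"rz":-1.05,"fingers":85},{"dx":440,"dy":-320,"dz":0,"rx":0,"ry":0,"rz":-1.2,"fingers":85},{"dx":512,"dy":-363,"dz":0,"rx":0,"ry":0,"rz":-1.325,"fingers":85},{"dx":512,"dy":-363,"dz":0,"rx":0,"ry":0,"rz":-1.325,"fingers":85}]' 30
python3 -m handwheel '[{"dx":0,"dy":0,"dz":0,"rx":0,"ry":0,"rz":0,"fingers":85},{"dx":0,"dy":0,"dz":0,"rx":0,"ry":0,"rz":0,"fingers":85},{"dx":0,"dy":0,"dz":0,"rx":0,"ry":0,"rz":0,"fingers":85}]'
python3 - <<'E'
from h import *
s=bot.observe();print(s['time_s'],s['position'],s['tool_rot'])
p,d,c=cam('wrist');save('w2',p);np.savez('w2.npz',p=p,d=d,P=c['P'],f=c['f'],cx=c['cx'],cy=c['cy'])
E
```

```text
time_s: 1.4
position: [0.5594, -0.1301, 0.2168]
tool_rot: [3.142, 0.0, 1.573]
ft_force: [0.2, -1.6, -0.4]
opening: 0.0852
finger_force: 0.0
time_s: 1.78
position: [0.5575, -0.1329, 0.2168]
tool_rot: [-3.141, 0.0, 1.569]
ft_force: [0.7, -0.6, -0.9]
opening: 0.0852
finger_force: 0.0
1.775 [ 0.55747348 -0.13288973  0.2168351 ] [-3.14137030e+00  1.05687776e-04  1.56921865e+00]
```

View pics/w2.png

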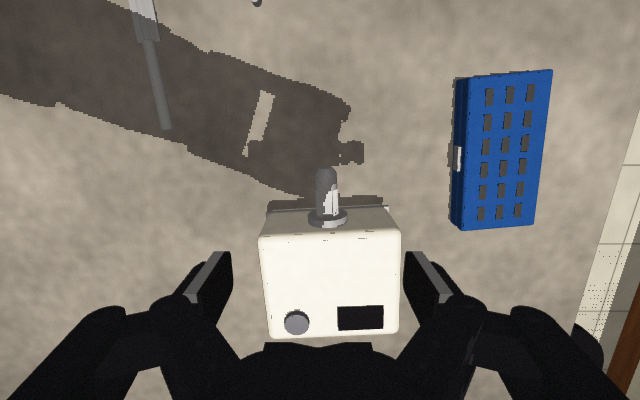

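The wrist view shows the shaft from about (325,170) to (328,225), with its slot and shoulder near (328,218), and the housing below. I go closer for a precise measurement.

```bash
python3 -m handwheel '[{"dx":-5,"dy":6,"dz":55,"rx":0,"ry":0,"rz":0,"fingers":85},{"dx":-5,"dy":6,"dz":55,"rx":0,"ry":0,"rz":0,"fingers":85},{"dx":-5,"dy":6,"dz":55,"rx":0,"ry":0,"rz":0,"fingers":85},{"dx":-5,"dy":6,"dz":55,"rx":0,"ry":0,"rz":0,"fingers":85}]'
python3 - <<'E'
from h import *
p,d,c=cam('wrist');np.savez('w3.npz',p=p,d=d,P=c['P'],f=c['f'],cx=c['cx'],cy=c['cy'])
X=cloud(d,c)
# housing top edge line near front + front points
m=(abs(X[...,2]-.101)<.004)&(p.min(2)>150);q=X[m];print(len(q),q.min(0),q.max(0))
for x0 in np.arange(.50,.641,.015):
    s=q[abs(q[:,0]-x0)<.003]
    if len(s):print('edge',x0.round(3),s[:,1].max().round(4))
sh=(X[...,2]>.05)&(X[...,2]<.09)&(abs(X[...,0]-.565)<.03)&(X[...,1]>-.17)&(X[...,1]<-.1)
q=X[sh]
for y0 in np.arange(-.168,-.1,.006):
    s=q[abs(q[:,1]-y0)<.0015]
    if len(s)>5: print(y0.round(3),len(s),s[:,0].min().round(4),s[:,0].max().round(4),'z',s[:,2].max().round(4))
u,v=proj(c,[.565,-.145,.075]).astype(int);print(u,v)
save('w3',cv2.resize(p[v-75:v+75,u-100:u+100],(800,600),interpolation=cv2.INTER_NEAREST));np.save('w3o',[u-100,v-75])
E
```

```text
time_s: 2.33
position: [0.5646, -0.1372, 0.1636]
tool_rot: [3.139, 0.001, 1.571]
ft_force: [-0.7, -0.2, 1.0]
opening: 0.0851
finger_force: 0.0
14358 [ 0.49375583 -0.28487014  0.09700303] [ 0.64525953 -0.17429662  0.10444994]
edge 0.5 -0.182
edge 0.515 -0.1807
edge 0.53 -0.1801
edge 0.545 -0.1828
edge 0.56 -0.1861
edge 0.575 -0.177
edge 0.59 -0.1765
edge 0.605 -0.176
edge 0.62 -0.175
edge 0.635 -0.1743
-0.168 386 0.5467 0.588 z 0.0886
-0.162 79 0.5545 0.5775 z 0.0758
-0.156 85 0.5537 0.5774 z 0.0762
-0.15 91 0.5538 0.5772 z 0.0766
-0.144 77 0.5529 0.5762 z 0.0762
-0.138 88 0.5529 0.5763 z 0.0787
-0.132 90 0.553 0.5762 z 0.0789
-0.126 94 0.5522 0.5751 z 0.0789
-0.12 91 0.554 0.5743 z 0.0775
319 206
```

View pics/w3.png

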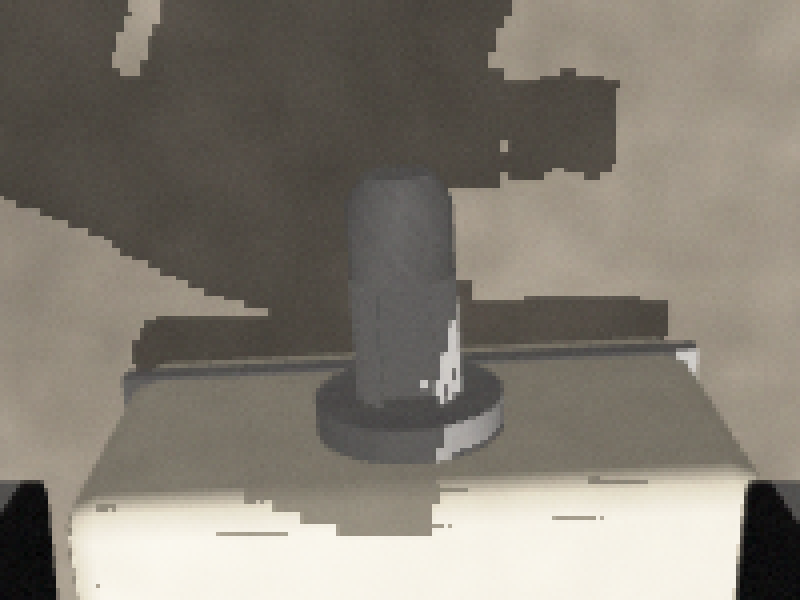

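The crop shows the shaft from (352,175) to (460,400), the slot starting at about (352,280) and the shoulder disc at (410,400). The depth is clean, so I fit the mixer frame from it.

Run:
```python
from h import *
Z=np.load('w3.npz');c=dict(P=Z['P'],f=Z['f'],cx=Z['cx'],cy=Z['cy']);d=Z['d'];X=cloud(d,c).reshape(-1,3)
sh=(X[:,2]>.055)&(X[:,2]<.085)&(abs(X[:,0]-.565)<.015)&(X[:,1]>-.165)&(X[:,1]<-.121)
q=X[sh];ys=np.arange(-.164,-.121,.002);mid=[]
for y in ys:
    s=q[abs(q[:,1]-y)<.0012];mid.append((s[:,0].min()+s[:,0].max())/2)
k=np.polyfit(ys,mid,1);print('shaft dx/dy',k[0],'x at -.15',np.polyval(k,-.15),np.std(np.polyval(k,ys)-mid))
# crown fit: cylinder LSQ on shaft pts beyond the slot
from scipy.optimize import least_squares
t=q[q[:,1]>-.138];t=t[t[:,2]>.068]
r=least_squares(lambda a:np.hypot(t[:,0]-a[0]-a[1]*(t[:,1]+.13),t[:,2]-a[2])-.012,[.5645,-.05,.066],loss='soft_l1',f_scale=.0005)
print('cyl',r.x,np.std(r.fun))
w=np.arctan(-k[0]);Rm=np.array([[np.cos(w),-np.sin(w)],[np.sin(w),np.cos(w)]])
o=np.array([np.polyval(k,-.15),-.15]);L=np.c_[(X[:,:2]-o)@Rm,X[:,2]]
a=L[(abs(L[:,0])<.004)&(L[:,2]>.06)&(L[:,1]<.04)&(L[:,1]>-.03)]
a=a[np.argsort(a[:,1])]
for y in np.arange(-.026,.036,.001):
    s=a[abs(a[:,1]-y)<.0005]
    if len(s):print((y*1e3).round(1),(np.percentile(s[:,2],[0,50,100])*1e3).round(1),end=' ')
print()
f=L[(L[:,2]>.08)&(L[:,2]<.087)&(abs(L[:,0])<.018)&(L[:,1]>-.03)&(L[:,1]<0)];print('front of disc',np.percentile(f[:,1],[90,98,100]))
e=L[(L[:,2]>.062)&(abs(L[:,0])<.005)&(L[:,1]>.02)];print('tip',e[:,1].max())
fl=L[(abs(L[:,2]-.070)<.0018)&(L[:,1]>-.016)&(L[:,1]<.012)&(abs(L[:,0])<.009)];
for y in (-.010,-.005,0,.005):
    s=fl[abs(fl[:,1]-y)<.002];print('floor',len(s),s[:,0].min(),s[:,0].max()) if len(s) else 0
```

```text
shaft dx/dy -0.05694174525563204 x at -.15 0.5652378848349512 0.00024101233907916254
cyl [ 0.56412873 -0.03958014  0.06569313] 0.0006232954702132934
-26.0 [87.  88.  88.3] -25.0 [86.3 87.8 89.3] -24.0 [85.7 87.6 88.2] -23.0 [86.6 87.8 88.9] -22.0 [87.4 88.  88.8] -21.0 [86.7 88.3 89.4] -20.0 [85.9 87.8 88.8] -19.0 [68.6 79.6 88.5] -18.0 [68.3 70.9 81.1] -17.0 [68.3 70.  71.1] -16.0 [69.1 69.9 71.3] -15.0 [69.4 70.3 70.9] -14.0 [69.6 70.  70.7] -13.0 [69.2 69.8 71. ] -12.0 [69.  69.8 70.7] -11.0 [68.7 70.  71.4] -10.0 [69.1 70.3 70.8] -9.0 [68.9 70.3 70.8] -8.0 [69.1 70.2 71.7] -7.0 [69.7 69.9 70.3] -6.0 [68.7 69.6 70.7] -5.0 [69.6 69.8 71.3] -4.0 [68.9 70.1 71.7] -3.0 [69.3 70.  70.8] -2.0 [69.  70.  71.1] -1.0 [69.6 70.  70.7] 0.0 [69.3 69.8 71.1] 1.0 [68.8 69.8 70.4] 2.0 [69.1 70.1 71.3] 3.0 [69.4 69.8 70.7] 4.0 [69.4 70.1 70.8] 5.0 [68.2 69.5 70.5] 6.0 [69.2 70.1 70.2] 7.0 [68.7 70.  71.1] 10.0 [75.8 77.  77.9] 11.0 [76.8 77.2 78.4] 12.0 [76.5 77.7 78.4] 13.0 [77.1 77.6 79.2] 14.0 [76.8 77.9 78.4] 15.0 [76.  77.6 78.8] 16.0 [76.1 77.3 78.4] 17.0 [77.3 77.9 78.9] 18.0 [76.1 77.8 78.2] 19.0 [76.5 77.6 78.4] 20.0 [76.7 77.5 78.7] 21.0 [ 76.   77.3 253.2] 22.0 [ 75.9 253.7 268.5] 23.0 [ 76.4 262.3 269.6] 24.0 [ 76.9 263.5 270. ] 25.0 [ 76.7 264.3 270.3] 26.0 [76.3 77.  78.8] 27.0 [75.9 77.4 78.4] 28.0 [75.  76.6 79. ] 29.0 [74.5 76.5 77.1] 30.0 [74.  75.5 77.3] 31.0 [73.9 75.2 76.2] 32.0 [73.  74.1 75.8] 33.0 [60.  68.7 74.5] 
front of disc [-0.01884149 -0.01851888 -0.01801426]
tip 0.08720303253018143
floor 50 -0.005845940249335226 0.005233532069796462
floor 53 -0.0055982183909116185 0.008997484599426182
floor 57 -0.0059879999993576564 0.005762345490215702
floor 58 -0.005809434588472865 0.005942370356132179
```

```bash
python3 -m handwheel '[{"dx":60,"dy":-20,"dz":0,"rx":0,"ry":0,"rz":0,"fingers":85},{"dx":110,"dy":-40,"dz":10,"rx":0,"ry":0,"rz":0,"fingers":85},{"dx":160,"dy":-60,"dz":30,"rx":0,"ry":0,"rz":0,"fingers":85},{"dx":197,"dy":-75,"dz":50,"rx":0,"ry":0,"rz":0,"fingers":85},{"dx":197,"dy":-75,"dz":50,"rx":0,"ry":0,"rz":0,"fingers":85},{"dx":197,"dy":-75,"dz":50,"rx":0,"ry":0,"rz":0,"fingers":85},{"dx":197,"dy":-75,"dz":50,"rx":0,"ry":0,"rz":0,"fingers":85}]'
cat > key.py <<'E'
from h import *
s=bot.observe()
p,d,c=cam('wrist');X=cloud(d,c)
m=((X[...,2]>.0115)&(X[...,2]<.020)&(np.hypot(X[...,0]-.489,X[...,1]-.06)<.03)).astype(np.uint8)
q=X[m>0];r=cv2.minAreaRect(q[:,:2].astype(np.float32)*1000)
b=cv2.boxPoints(r);e=b[1]-b[0];f=b[2]-b[1];l=e if np.hypot(*e)>np.hypot(*f) else f
print(len(q),'center',r[0],'size',r[1],'long dir',np.degrees(np.arctan2(l[1],l[0])),'ztop',np.median(q[:,2]))
cc=q[:,:2]-q[:,:2].mean(0);w,V=np.linalg.eigh(cc.T@cc);print('pca',q.mean(0),V[:,1],np.degrees(np.arctan2(V[1,1],V[0,1])))
print('tcp',s['position'],s['tool_rot'],bot.finger_overhang)
E
python3 key.py
```

```text
time_s: 3.25
position: [0.49, 0.0593, 0.1125]
tool_rot: [3.14, 0.0, 1.57]
ft_force: [-0.0, 0.1, 0.2]
opening: 0.0849
finger_force: 0.0
301 center (490.47613525390625, 63.37489700317383) size (25.693769454956055, 9.913814544677734) long dir 80.44486 ztop 0.01604258914862977
pca [0.49044843 0.06373083 0.01593804] [0.16184044 0.98681694] 80.68626194778442
tcp [0.49004118 0.0592983  0.11250476] [3.13992372e+00 1.68886640e-04 1.56965733e+00] 0.017
```

```bash
cat > tip.py <<'E'
from h import *
p,d,c=cam('wrist');M=np.array(bot.get_calibration('wrist')['mount']);c2=dict(c,P=M);T=cloud(d,c2)
m=(p.max(2)<110)&(abs(T[...,0])<.03)&(abs(T[...,1])<.06)&(T[...,2]>-.05)&(d>0)&(T[...,2]<.05)
q=T[m]*1000
print(bot.observe()['opening'])
for s in (-1,1):
    a=q[np.sign(q[:,1])==s];b=a[a[:,2]>np.percentile(a[:,2],99)-3];print(len(a),'z max',np.percentile(a[:,2],[95,99,100]).round(1),'tip x',b[:,0].min().round(1),b[:,0].max().round(1),'tip y',b[:,1].min().round(1),b[:,1].max().round(1))
E
python3 tip.py
python3 -m handwheel '[{"dx":4,"dy":0,"dz":20,"rx":0,"ry":0,"rz":0.163,"fingers":22},{"dx":4,"dy":0,"dz":20,"rx":0,"ry":0,"rz":0.163,"fingers":22},{"dx":4,"dy":0,"dz":20,"rx":0,"ry":0,"rz":0.163,"fingers":22},{"dx":4,"dy":0,"dz":20,"rx":0,"ry":0,"rz":0.163,"fingers":22},{"dx":4,"dy":0,"dz":20,"rx":0,"ry":0,"rz":0.163,"fingers":22}]'
python3 tip.py; python3 key.py
```

```text
0.08482271831074763
1182 z max [-30.4 -28.3 -27. ] tip x -11.0 10.2 tip y -49.7 -43.7
1197 z max [-30.3 -28.4 -26.8] tip x -11.5 10.4 tip y 40.7 43.3
time_s: 3.98
position: [0.4894, 0.0641, 0.0922]
tool_rot: [3.141, 0.0, 1.409]
ft_force: [0.6, 0.8, 1.2]
opening: 0.0223
finger_force: 0.0
0.0221401780155294
1042 z max [-20.8 -16.5 -13.8] tip x -11.6 10.3 tip y -18.6 -12.3
1044 z max [-20.8 -16.6 -14.5] tip x -11.5 10.3 tip y 9.5 15.8
342 center (490.20013427734375, 63.13607406616211) size (26.097578048706055, 9.289168357849121) long dir 80.94242 ztop 0.016015240534133654
pca [0.49041583 0.06383282 0.01597221] [0.15854646 0.98735152] 80.87746209793384
tcp [0.48933025 0.06408144 0.09208769] [3.14102663e+00 1.03471936e-06 1.40847086e+00] 0.017
```

```bash
sed -i 's/(p.max(2)<110)&//;s/T\[...,2\]<.05/T[...,2]<.055/' tip.py; python3 tip.py
python3 - <<'E'
from h import *
p,d,c=cam('wrist');M=np.array(bot.get_calibration('wrist')['mount']);T=cloud(d,dict(c,P=M))*1000
for v in range(215,330,8):
    print(v,[(u,*T[v,u].round(0).astype(int),int(p[v,u].mean())) for u in (285,295,340)])
save('w5',p)
E
```

```text
0.022175618901517355
1044 z max [-20.7 -16.4 -14.4] tip x -11.4 10.2 tip y -18.6 -12.4
1049 z max [-20.9 -16.7 -14.6] tip x -11.2 10.4 tip y 9.5 15.7
215 [(285, np.int64(-17), np.int64(-31), np.int64(93), 91), (295, np.int64(-17), np.int64(-22), np.int64(93), 89), (340, np.int64(-17), np.int64(19), np.int64(92), 93)]
223 [(285, np.int64(-24), np.int64(-31), np.int64(92), 95), (295, np.int64(-24), np.int64(-22), np.int64(92), 98), (340, np.int64(-25), np.int64(19), np.int64(93), 96)]
231 [(285, np.int64(-32), np.int64(-31), np.int64(91), 95), (295, np.int64(-32), np.int64(-22), np.int64(92), 94), (340, np.int64(-32), np.int64(19), np.int64(92), 93)]
239 [(285, np.int64(-40), np.int64(-32), np.int64(92), 92), (295, np.int64(-40), np.int64(-22), np.int64(92), 53), (340, np.int64(-41), np.int64(19), np.int64(93), 107)]
247 [(285, np.int64(10), np.int64(-17), np.int64(-28), 93), (295, np.int64(10), np.int64(-12), np.int64(-26), 14), (340, np.int64(10), np.int64(10), np.int64(-26), 15)]
255 [(285, np.int64(11), np.int64(-16), np.int64(-36), 93), (295, np.int64(6), np.int64(-12), np.int64(-
[... 898 characters left out ...]
2), 138)]
303 [(285, np.int64(2), np.int64(-14), np.int64(-60), 17), (295, np.int64(-109), np.int64(-24), np.int64(92), 168), (340, np.int64(-110), np.int64(21), np.int64(93), 177)]
311 [(285, np.int64(-1), np.int64(-14), np.int64(-60), 22), (295, np.int64(-119), np.int64(-24), np.int64(93), 167), (340, np.int64(-119), np.int64(21), np.int64(92), 175)]
319 [(285, np.int64(-4), np.int64(-14), np.int64(-61), 22), (295, np.int64(-129), np.int64(-24), np.int64(93), 166), (340, np.int64(-129), np.int64(21), np.int64(93), 171)]
327 [(285, np.int64(-8), np.int64(-14), np.int64(-60), 23), (295, np.int64(-137), np.int64(-24), np.int64(91), 161), (340, np.int64(-138), np.int64(21), np.int64(92), 167)]
```

View pics/w5.png

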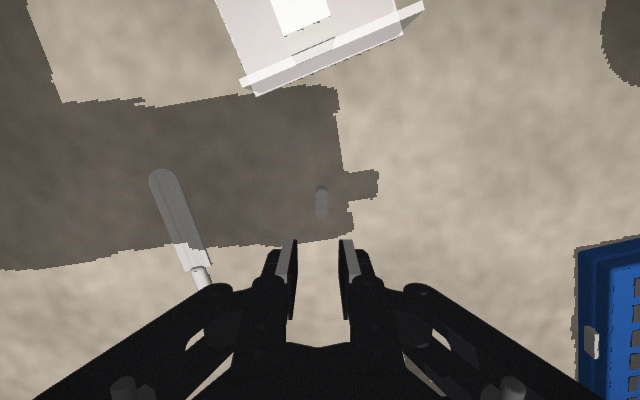

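The key is at (321,201) between the open fingers, whose tips are at about (293,243) and (347,243). Depth puts the tips about 15 mm behind the TCP, which disagrees with the stated 17 mm ahead, so I descend in steps and check the force.

```bash
python3 -m handwheel '[{"dx":0,"dy":2.5,"dz":30,"rx":0,"ry":0,"rz":0,"fingers":22},{"dx":0,"dy":2.5,"dz":50,"rx":0,"ry":0,"rz":0,"fingers":22},{"dx":0,"dy":2.5,"dz":60,"rx":0,"ry":0,"rz":0,"fingers":22},{"dx":0,"dy":2.5,"dz":66,"rx":0,"ry":0,"rz":0,"fingers":22},{"dx":0,"dy":2.5,"dz":66,"rx":0,"ry":0,"rz":0,"fingers":22}]'
python3 - <<'E'
from h import *
p,d,c=cam('wrist');X=cloud(d,c)*1000;M=np.array(bot.get_calibration('wrist')['mount']);T=cloud(d,dict(c,P=M))*1000
print(bot.observe()['position'])
u,v=proj(c,[.491,.0635,.016]).astype(int);print(u,v)
for vv in range(v-40,v+80,8): print(vv,[tuple(X[vv,uu].round(0).astype(int).tolist()) for uu in (280,287,293,321,347)])
save('w6',p)
E
```

```text
time_s: 4.8
position: [0.4917, 0.0637, 0.0259]
tool_rot: [3.142, 0.0, 1.408]
ft_force: [0.1, -0.4, 0.3]
opening: 0.0219
finger_force: 0.0
[0.49185983 0.06370402 0.0261081 ]
318 235
195 [(470, 89, -1), (474, 88, 1), (478, 88, 0), (496, 84, -1), (513, 82, 0)]
203 [(469, 84, 0), (473, 83, -1), (477, 82, -1), (495, 79, 0), (512, 76, 0)]
211 [(467, 78, -1), (472, 77, 0), (476, 77, 0), (494, 75, 4), (511, 71, 1)]
219 [(466, 72, 0), (471, 72, 1), (475, 71, 0), (494, 74, 17), (510, 65, 0)]
227 [(466, 67, 1), (470, 66, 1), (474, 66, 0), (493, 69, 15), (510, 59, 0)]
235 [(464, 61, 0), (469, 60, 0), (473, 60, 0), (492, 64, 16), (509, 54, 1)]
243 [(463, 56, 1), (477, 77, 49), (480, 76, 48), (492, 58, 16), (507, 72, 49)]
251 [(473, 74, 51), (478, 77, 58), (481, 76, 57), (491, 53, 15), (506, 72, 58)]
259 [(476, 77, 66), (479, 76, 65), (481, 76, 66), (489, 39, 0), (505, 72, 65)]
267 [(476, 77, 72), (479, 77, 73), (481, 72, 66), (488, 33, 0), (504, 72, 72)]
275 [(477, 77, 79), (480, 76, 78), (480, 69, 67), (487, 27, 1), (504, 72, 78)]
283 [(478, 78, 87), (479, 72, 78), (479, 65, 67), (486, 20, 0), (503, 68, 78)]
291 [(479, 77, 91), (479, 69, 79), (479, 62, 69), (485, 14, 0), (503, 64, 77)]
299 [(479, 77, 96), (478, 65, 78), (478, 58, 69), (484, 7, 0), (502, 61, 78)]
307 [(482, 82, 107), (477, 62, 80), (478, 56, 72), (482, 0, 0), (502, 57, 78)]
```

View pics/w6.png

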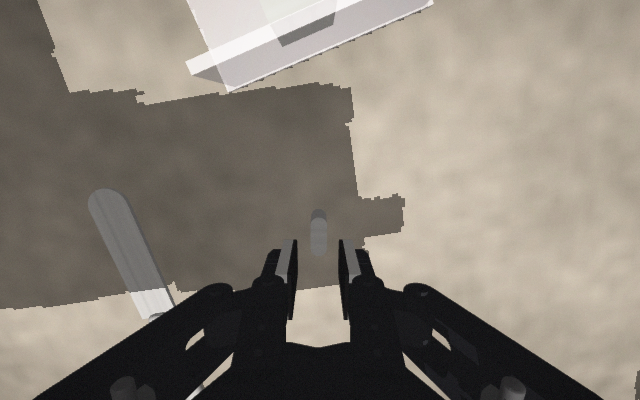

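The picture shows the key at (318,235) with the fingertips (about (293,242)) still well above it and no contact. I close here as a quick check of where the tips really are.

```bash
python3 -m handwheel '[{"dx":0,"dy":0,"dz":0,"rx":0,"ry":0,"rz":0,"fingers":6},{"dx":0,"dy":0,"dz":0,"rx":0,"ry":0,"rz":0,"fingers":6},{"dx":0,"dy":0,"dz":0,"rx":0,"ry":0,"rz":0,"fingers":6}]' 30; python3 tip.py
```

```text
time_s: 5.22
position: [0.4918, 0.0637, 0.026]
tool_rot: [3.141, -0.0, 1.408]
ft_force: [0.6, -0.0, -0.0]
opening: 0.0059
finger_force: 0.0
0.006372236080284214
7752 z max [26.8 27.2 28.3] tip x -30.0 30.0 tip y -60.0 -0.4
7782 z max [26.9 27.3 28.2] tip x -30.0 30.0 tip y 0.1 60.0
```

```bash
sed -i 's/T\[...,2\]<.055/T[...,2]<.004/' tip.py; python3 tip.py
python3 -m handwheel '[{"dx":0,"dy":0,"dz":0,"rx":0,"ry":0,"rz":0,"fingers":18},{"dx":0,"dy":0,"dz":0,"rx":0,"ry":0,"rz":0,"fingers":18},{"dx":0,"dy":0,"dz":8,"rx":0,"ry":0,"rz":0,"fingers":18},{"dx":0,"dy":0,"dz":16,"rx":0,"ry":0,"rz":0,"fingers":18},{"dx":0,"dy":0,"dz":24,"rx":0,"ry":0,"rz":0,"fingers":18},{"dx":0,"dy":0,"dz":29,"rx":0,"ry":0,"rz":0,"fingers":18},{"dx":0,"dy":0,"dz":29,"rx":0,"ry":0,"rz":0,"fingers":18}]'
python3 tip.py; python3 key.py
```

```text
0.006071663367868432
863 z max [-21.6 -18.  -17.4] tip x 6.0 10.8 tip y -13.9 -4.7
862 z max [-21.1 -17.9 -17. ] tip x 9.7 10.9 tip y 1.9 8.1
time_s: 6.2
position: [0.4915, 0.0637, -0.0037]
tool_rot: [-3.141, 0.0, 1.408]
ft_force: [-0.1, 0.4, -0.3]
opening: 0.0181
finger_force: 0.0
0.018071336536859335
9322 z max [-2.9 -2.4 -1.8] tip x -30.0 30.0 tip y -60.0 -0.0
9217 z max [-2.9 -2.5 -1.6] tip x -29.9 30.0 tip y 0.0 60.0
1092 center (492.034912109375, 69.34739685058594) size (30.780099868774414, 31.17164421081543) long dir -55.4816 ztop 0.016114101141115528
pca [0.49097063 0.06561024 0.01622663] [0.17695678 0.98421862] 79.80744938246805
tcp [ 0.49159615  0.06373997 -0.00341597] [-3.14119701e+00  1.39723198e-04  1.40780632e+00] 0.017
```

```bash
for i in 1 2; do :; done
python3 -m handwheel '[{"dx":0,"dy":0,"dz":3,"rx":0,"ry":0,"rz":0,"fingers":18},{"dx":0,"dy":0,"dz":6,"rx":0,"ry":0,"rz":0,"fingers":18},{"dx":0,"dy":0,"dz":6,"rx":0,"ry":0,"rz":0,"fingers":18}]'
python3 -m handwheel '[{"dx":0,"dy":0,"dz":1.5,"rx":0,"ry":0,"rz":0,"fingers":18},{"dx":0,"dy":0,"dz":1.5,"rx":0,"ry":0,"rz":0,"fingers":18}]'
python3 - <<'E'
from h import *
p,d,c=cam('wrist');X=cloud(d,c)*1000
print(bot.observe()['position'])
for v in range(232,262,2): print(v,[tuple(X[v,u].round(0).astype(int).tolist()) for u in (288,294,299,340,344)])
E
```

```text
time_s: 6.68
position: [0.4916, 0.0637, -0.0094]
tool_rot: [-3.141, 0.0, 1.408]
ft_force: [0.3, -0.5, 0.9]
opening: 0.0181
finger_force: 0.0
time_s: 6.92
position: [0.4916, 0.0637, -0.0108]
tool_rot: [-3.141, 0.0, 1.408]
ft_force: [0.3, 0.1, 0.5]
opening: 0.018
finger_force: 0.0
[ 0.49167226  0.06372393 -0.01074376]
232 [(476, 77, 0), (479, 77, 0), (482, 77, 0), (504, 73, 0), (506, 73, 0)]
234 [(476, 76, -1), (479, 76, 0), (482, 75, 0), (504, 72, 0), (506, 71, 0)]
236 [(476, 75, -1), (479, 74, 0), (482, 74, 0), (504, 70, 0), (506, 70, -1)]
238 [(476, 74, 1), (479, 74, 0), (481, 73, 0), (503, 70, 1), (506, 69, 0)]
240 [(477, 77, 9), (480, 76, 8), (482, 75, 8), (503, 72, 9), (505, 72, 8)]
242 [(477, 76, 11), (480, 76, 11), (483, 76, 11), (503, 72, 11), (505, 72, 11)]
244 [(477, 76, 12), (481, 76, 14), (483, 75, 13), (503, 72, 13), (505, 72, 13)]
246 [(478, 77, 16), (481, 76, 16), (483, 76, 16), (503, 73, 16), (505, 72, 15)]
248 [(478, 77, 19), (481, 76, 17), (483, 75, 17), (503, 73, 18), (504, 73, 19)]
250 [(478, 77, 20), (481, 76, 20), (483, 75, 18), (502, 73, 20), (504, 72, 20)]
252 [(478, 76, 22), (481, 75, 21), (483, 73, 17), (502, 72, 21), (504, 72, 22)]
254 [(479, 76, 24), (481, 76, 24), (483, 72, 18), (502, 72, 24), (504, 72, 24)]
256 [(479, 76, 25), (482, 76, 27), (482, 71, 18), (502, 72, 25), (504, 72, 26)]
258 [(479, 76, 28), (481, 75, 27), (482, 71, 18), (502, 73, 28), (504, 72, 28)]
260 [(479, 76, 29), (481, 75, 29), (482, 70, 19), (502, 72, 29), (503, 72, 29)]
```

```bash
python3 -m handwheel '[{"dx":0,"dy":0,"dz":-1,"rx":0,"ry":0,"rz":0,"fingers":18},{"dx":0,"dy":0,"dz":-1,"rx":0,"ry":0,"rz":0,"fingers":4},{"dx":0,"dy":0,"dz":-1,"rx":0,"ry":0,"rz":0,"fingers":4},{"dx":0,"dy":0,"dz":-1,"rx":0,"ry":0,"rz":0,"fingers":4},{"dx":0,"dy":0,"dz":-1,"rx":0,"ry":0,"rz":0,"fingers":4}]' 40
python3 -m handwheel '[{"dx":0,"dy":0,"dz":-40,"rx":0,"ry":0,"rz":0,"fingers":4},{"dx":0,"dy":0,"dz":-90,"rx":0,"ry":0,"rz":0,"fingers":4},{"dx":0,"dy":0,"dz":-120,"rx":0,"ry":0,"rz":0,"fingers":4},{"dx":0,"dy":0,"dz":-120,"rx":0,"ry":0,"rz":0,"fingers":4},{"dx":0,"dy":0,"dz":-120,"rx":0,"ry":0,"rz":0,"fingers":4}]'
cat > held.py <<'E'
from h import *
p,d,c=cam('wrist');M=np.array(bot.get_calibration('wrist')['mount']);T=cloud(d,dict(c,P=M))*1000
m=(T[...,2]<20)&(abs(T[...,1]+1.4)<4.2)&(T[...,2]>-45)&(T[...,0]>-20)&(d>0)
q=T[m];print(len(q));print(bot.observe()['position'],bot.observe()['tool_rot'],bot.observe()['opening'])
top=q[np.argsort(q[:,0])]
print('x range',q[:,0].min(),q[:,0].max(),'z',q[:,2].min(),q[:,2].max())
for x in np.arange(-14,16,2): 
    s=q[abs(q[:,0]-x)<1]; print(int(x),len(s),(s[:,2].min().round(1),s[:,2].max().round(1)) if len(s) else '',end='; ')
E
python3 held.py
```

```text
time_s: 7.6
position: [0.4918, 0.0637, -0.0094]
tool_rot: [3.141, 0.0, 1.408]
ft_force: [-0.4, 0.2, 4.9]
opening: 0.0087
finger_force: 40.3
time_s: 8.22
position: [0.4913, 0.0637, 0.1096]
tool_rot: [-3.141, 0.0, 1.408]
ft_force: [-0.6, 0.1, -0.2]
opening: 0.0086
finger_force: 39.6
920
[0.49116849 0.06369708 0.10927976] [-3.14000523e+00  3.46456206e-04  1.40774056e+00] 0.008757155510758322
x range -14.465882370654478 12.60135864012056 z -27.084206085702444 -8.948758597938088
-14 13 (np.float64(-25.7), np.float64(-24.5)); -12 47 (np.float64(-26.6), np.float64(-24.3)); -10 57 (np.float64(-26.7), np.float64(-24.0)); -8 60 (np.float64(-26.8), np.float64(-24.0)); -6 51 (np.float64(-26.5), np.float64(-24.2)); -4 59 (np.float64(-26.6), np.float64(-24.3)); -2 54 (np.float64(-26.6), np.float64(-24.4)); 0 58 (np.float64(-26.6), np.float64(-24.5)); 2 60 (np.float64(-26.4), np.float64(-24.5)); 4 60 (np.float64(-27.1), np.float64(-24.1)); 6 57 (np.float64(-26.8), np.float64(-24.7)); 8 65 (np.float64(-26.9), np.float64(-24.6)); 10 119 (np.float64(-26.8), np.float64(-9.0)); 12 160 (np.float64(-26.9), np.float64(-8.9)); 14 0 ;
```

The key is held level. Now I move it over the slot and check.

```bash
python3 -m handwheel '[{"dx":-50,"dy":27,"dz":0,"rx":0,"ry":0,"rz":-0.05,"fingers":4},{"dx":-100,"dy":54,"dz":0,"rx":0,"ry":0,"rz":-0.1,"fingers":4},{"dx":-150,"dy":81,"dz":0,"rx":0,"ry":0,"rz":-0.16,"fingers":4},{"dx":-190,"dy":103,"dz":0,"rx":0,"ry":0,"rz":-0.217,"fingers":4},{"dx":-202.2,"dy":110.1,"dz":0,"rx":0,"ry":0,"rz":-0.217,"fingers":4},{"dx":-202.2,"dy":110.1,"dz":0,"rx":0,"ry":0,"rz":-0.217,"fingers":4},{"dx":-202.2,"dy":110.1,"dz":15,"rx":0,"ry":0,"rz":-0.217,"fingers":4},{"dx":-202.2,"dy":110.1,"dz":15,"rx":0,"ry":0,"rz":-0.217,"fingers":4}]'
cat > mix.py <<'E'
from h import *
p,d,c=cam('wrist');X=cloud(d,c);s=bot.observe();print(s['position'],s['tool_rot'])
X=X.reshape(-1,3)
w=.054;Rm=np.array([[np.cos(w),-np.sin(w)],[np.sin(w),np.cos(w)]]);o=np.array([.5655,-.1546])
L=np.c_[(X[:,:2]-o)@Rm,X[:,2]]*1000
def st(n,m):
    a=L[m]; print(n,len(a),a.min(0).round(1),a.max(0).round(1),'med',np.median(a,0).round(1)) if len(a) else print(n,0)
S=(L[:,2]>60)&(L[:,2]<82)&(abs(L[:,0])<16)
for y in range(14,34,3):
    a=L[S&(abs(L[:,1]-y)<1)]; print(y,len(a),a[:,0].min().round(2),a[:,0].max().round(2),a[:,2].max().round(1)) if len(a) else 0
kt=s['position'][2]*1000+25.4
st('keytop',(abs(L[:,2]-kt)<1.6)&(abs(L[:,0])<4)&(abs(L[:,1])<20))
E
python3 mix.py
```

```text
time_s: 9.28
position: [0.5666, -0.1521, 0.0938]
tool_rot: [-3.139, -0.001, 1.626]
ft_force: [0.4, -0.2, -0.7]
opening: 0.0085
finger_force: 39.6
[ 0.56698878 -0.1524548   0.09445716] [-3.13996256e+00 -7.09743158e-04  1.62589166e+00]
14 68 -11.89 11.73 77.7
17 107 -11.21 11.65 79.3
20 110 -12.03 11.6 79.0
23 108 -11.94 11.5 78.8
26 115 -11.87 11.45 79.5
29 114 -11.81 11.42 79.0
32 137 -11.77 11.38 79.5
keytop 679 [ -4.  -11.4 118.3] [  4.   15.3 121.1] med [ -0.    2.8 119.3]
```

```bash
python3 -m handwheel '[{"dx":-1.7,"dy":0,"dz":10,"rx":0,"ry":0,"rz":0,"fingers":4},{"dx":-1.7,"dy":0,"dz":20,"rx":0,"ry":0,"rz":0,"fingers":4},{"dx":-1.7,"dy":0,"dz":25,"rx":0,"ry":0,"rz":0,"fingers":4},{"dx":-1.7,"dy":0,"dz":28,"rx":0,"ry":0,"rz":0,"fingers":4},{"dx":-1.7,"dy":0,"dz":30,"rx":0,"ry":0,"rz":0,"fingers":4},{"dx":-1.7,"dy":0,"dz":30,"rx":0,"ry":0,"rz":0,"fingers":4}]'
python3 mix.py
```

```text
time_s: 10.07
position: [0.5676, -0.1553, 0.0653]
tool_rot: [3.142, 0.0, 1.625]
ft_force: [0.9, -0.3, -0.1]
opening: 0.0086
finger_force: 39.6
[ 0.56762017 -0.15535599  0.06540773] [3.14146956e+00 1.13656834e-04 1.62475546e+00]
14 83 -11.54 12.04 78.7
17 142 -11.55 11.38 79.2
20 145 -11.49 11.98 78.7
23 151 -11.32 11.95 79.3
26 149 -11.32 11.88 78.7
29 155 -11.92 11.78 79.2
32 188 -11.86 11.76 79.0
keytop 709 [ -3.8 -14.8  89.3] [ 3.9 11.7 92.3] med [ 0.3 -0.9 90.8]
```

```bash
python3 -m handwheel '[{"dx":1.2,"dy":0,"dz":0,"rx":0,"ry":0,"rz":0,"fingers":4},{"dx":1.2,"dy":0,"dz":0,"rx":0,"ry":0,"rz":0,"fingers":4},{"dx":1.2,"dy":0,"dz":0,"rx":0,"ry":0,"rz":0,"fingers":4}]'
python3 mix.py
python3 -m handwheel '[{"dx":0,"dy":0,"dz":2,"rx":0,"ry":0,"rz":0,"fingers":4},{"dx":0,"dy":0,"dz":3,"rx":0,"ry":0,"rz":0,"fingers":4},{"dx":0,"dy":0,"dz":3,"rx":0,"ry":0,"rz":0,"fingers":4}]'
```

```text
time_s: 10.5
position: [0.5676, -0.1541, 0.0654]
tool_rot: [3.141, 0.0, 1.625]
ft_force: [-0.3, 0.1, 0.2]
opening: 0.0091
finger_force: 39.6
[ 0.56755137 -0.15415098  0.06534823] [3.14148376e+00 1.42298377e-04 1.62480398e+00]
14 84 -11.57 12.02 80.9
17 148 -11.48 11.42 79.1
20 144 -11.43 12.16 79.0
23 160 -11.37 12.02 79.2
26 154 -11.27 11.96 79.2
29 160 -11.94 11.9 79.1
32 180 -11.81 11.76 78.5
keytop 718 [ -3.8 -19.8  89.2] [ 3.9 13.1 92.3] med [ 0.3  0.2 90.8]
time_s: 10.92
position: [0.5674, -0.1542, 0.0621]
tool_rot: [-3.141, -0.0, 1.625]
ft_force: [-0.1, 0.7, -0.3]
opening: 0.0088
finger_force: 39.6
```

```bash
python3 -m handwheel '[{"dx":0,"dy":0,"dz":1,"rx":0,"ry":0,"rz":0,"fingers":4},{"dx":0,"dy":0,"dz":1.5,"rx":0,"ry":0,"rz":0,"fingers":4},{"dx":0,"dy":0,"dz":1.5,"rx":0,"ry":0,"rz":0,"fingers":4}]'
python3 -m handwheel '[{"dx":0,"dy":0,"dz":0,"rx":0,"ry":0,"rz":0,"fingers":14},{"dx":0,"dy":0,"dz":0,"rx":0,"ry":0,"rz":0,"fingers":22},{"dx":0,"dy":0,"dz":0,"rx":0,"ry":0,"rz":0,"fingers":22},{"dx":0,"dy":0,"dz":-20,"rx":0,"ry":0,"rz":0,"fingers":26},{"dx":20,"dy":0,"dz":-60,"rx":0,"ry":0,"rz":0,"fingers":60},{"dx":20,"dy":0,"dz":-90,"rx":0,"ry":0,"rz":0,"fingers":85},{"dx":20,"dy":0,"dz":-90,"rx":0,"ry":0,"rz":0,"fingers":85},{"dx":20,"dy":0,"dz":-90,"rx":0,"ry":0,"rz":0,"fingers":85},{"dx":20,"dy":0,"dz":-90,"rx":0,"ry":0,"rz":0,"fingers":85}]'
cat > mix2.py <<'E'
from h import *
p,d,c=cam('wrist');X=cloud(d,c).reshape(-1,3)
w=.054;Rm=np.array([[np.cos(w),-np.sin(w)],[np.sin(w),np.cos(w)]]);o=np.array([.5655,-.1546])
L=np.c_[(X[:,:2]-o)@Rm,X[:,2]]*1000
k=L[(L[:,2]>83.5)&(L[:,2]<96)&(abs(L[:,0])<9)&(L[:,1]>-14.2)&(L[:,1]<20)]
print('key',len(k),k.min(0).round(1),k.max(0).round(1),'ztop',np.percentile(k[:,2],[10,50,90]).round(1),cv2.minAreaRect(k[:,:2].astype(np.float32)))
print('tilt fit z=a x+b y+c',np.linalg.lstsq(np.c_[k[:,:2],np.ones(len(k))],k[:,2],rcond=None)[0])
S=(L[:,2]>60)&(L[:,2]<82)&(abs(L[:,0])<16)
for y in range(14,34,6):
    a=L[S&(abs(L[:,1]-y)<1)]; print(y,len(a),a[:,0].min().round(2),a[:,0].max().round(2),a[:,2].max().round(1)) if len(a) else 0
h=L[(L[:,2]>85)&(L[:,2]<90)&(abs(L[:,0])<18)&(L[:,1]<-10)&(L[:,1]>-30)];print('disc',h[:,1].max())
np.savez('m2.npz',p=p,d=d)
E
python3 mix2.py
```

```text
time_s: 11.3
position: [0.5675, -0.1542, 0.061]
tool_rot: [3.141, 0.0, 1.625]
ft_force: [-1.2, 1.4, 3.0]
opening: 0.0087
finger_force: 41.2
time_s: 12.42
position: [0.566, -0.1342, 0.1497]
tool_rot: [-3.14, -0.001, 1.625]
ft_force: [-0.2, 0.6, 0.5]
opening: 0.0847
finger_force: 0.0
key 360 [ -6.3 -14.2  83.7] [ 7.7 12.9 88.8] ztop [85.2 86.  86.9] ((0.6131739616394043, -0.6151638031005859), (14.056791305541992, 27.068561553955078), 0.464241087436676)
tilt fit z=a x+b y+c [ 1.41252403e-03 -1.61458309e-02  8.60293443e+01]
14 39 -11.71 11.38 77.6
20 64 -11.61 11.36 79.2
26 70 -11.51 11.29 79.1
32 79 -11.5 11.21 78.3
disc -10.146394101033055
```

The key is seated (top at 86.0, level, centred). Now the hub.

```bash
python3 -m handwheel '[{"dx":55,"dy":-9,"dz":-20,"rx":0,"ry":0,"rz":0,"fingers":85},{"dx":110,"dy":-18,"dz":-40,"rx":0,"ry":0,"rz":0,"fingers":85},{"dx":165,"dy":-27,"dz":-40,"rx":0,"ry":0,"rz":0,"fingers":85},{"dx":220,"dy":-36,"dz":-40,"rx":0,"ry":0,"rz":0,"fingers":85},{"dx":275,"dy":-45,"dz":-40,"rx":0,"ry":0,"rz":0,"fingers":85},{"dx":322,"dy":-54,"dz":-40,"rx":0,"ry":0,"rz":0,"fingers":85},{"dx":322,"dy":-54,"dz":-40,"rx":0,"ry":0,"rz":0,"fingers":85},{"dx":322,"dy":-54,"dz":-40,"rx":0,"ry":0,"rz":0,"fingers":85},{"dx":322,"dy":-54,"dz":-40,"rx":0,"ry":0,"rz":0,"fingers":85}]'
cat > hub.py <<'E'
from h import *
import sys
x0,y0,zt=map(float,sys.argv[1:4])
p,d,c=cam('wrist');X=cloud(d,c);s=bot.observe();print(s['position'],s['tool_rot'])
m=(abs(X[...,2]-zt)<.0015)&(np.hypot(X[...,0]-x0,X[...,1]-y0)<.03)
m=cv2.morphologyEx(m.astype(np.uint8),cv2.MORPH_OPEN,np.ones((3,3)))
n,l,st,ce=cv2.connectedComponentsWithStats(m)
for i in range(1,n):
    if st[i,4]>60:
        q=X[l==i][:,:2].astype(np.float32)*1000;r=cv2.minAreaRect(q);b=cv2.boxPoints(r)
        print(st[i,4],'c',np.round(r[0],1),'size',np.round(r[1],1),'ang',round(r[2],2))
q=X[m>0][:,:2].astype(np.float32)*1000;r=cv2.minAreaRect(q);print('ALL',r)
g=(abs(X[...,2]-zt+.003)<.0012)&(np.hypot(X[...,0]-r[0][0]/1000,X[...,1]-r[0][1]/1000)<.014);q=X[g][:,:2]*1000
if len(q)>10: print('groove',len(q),cv2.minAreaRect(q.astype(np.float32)))
save(sys.argv[4],p)
E
python3 hub.py .497 .195 .065 hub1
```

```text
time_s: 13.6
position: [0.4955, 0.1834, 0.1905]
tool_rot: [-3.141, 0.0, 1.623]
ft_force: [-0.0, -0.8, 0.0]
opening: 0.085
finger_force: 0.0
[0.49548276 0.18337651 0.19057722] [-3.14132522e+00  2.42643081e-04  1.62315189e+00]
398 c [493.6 217. ] size [27.6 15.3] ang 10.63
401 c [499.3 188.9] size [27.3 16.5] ang 11.66
ALL ((497.69000244140625, 195.51242065429688), (28.603124618530273, 58.946842193603516), 9.53451156616211)
groove 257 ((497.1488342285156, 202.0391387939453), (25.73566246032715, 14.015755653381348), 3.6753339767456055)
```

View pics/hub1.png

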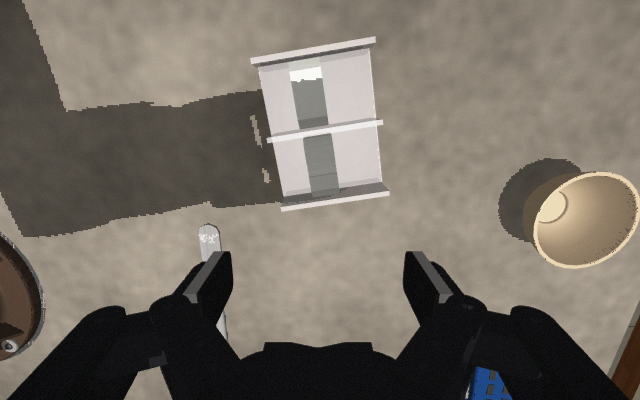

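The hub is the nearer block at about (320,165), with its groove line visible; the spacer is at (308,95). I align over the hub and refine.

```bash
python3 -m handwheel '[{"dx":19,"dy":2.5,"dz":20,"rx":0,"ry":0,"rz":-0.14,"fingers":85},{"dx":19,"dy":2.5,"dz":40,"rx":0,"ry":0,"rz":-0.14,"fingers":85},{"dx":19,"dy":2.5,"dz":40,"rx":0,"ry":0,"rz":-0.14,"fingers":85},{"dx":19,"dy":2.5,"dz":40,"rx":0,"ry":0,"rz":-0.14,"fingers":85}]'
python3 hub.py .4965 .2025 .065 hub2
```

```text
time_s: 14.15
position: [0.4971, 0.2031, 0.1514]
tool_rot: [3.141, 0.0, 1.764]
ft_force: [0.2, 0.7, -0.8]
opening: 0.0849
finger_force: 0.0
[0.49711087 0.20315642 0.15153307] [3.14055398e+00 4.87996853e-05 1.76383207e+00]
577 c [493.2 217.1] size [27.4 16. ] ang 10.85
489 c [499.2 189.4] size [27.9 15.4] ang 8.6
ALL ((496.1663818359375, 203.09420776367188), (27.29230499267578, 44.91030502319336), 11.870552062988281)
groove 395 ((496.51904296875, 202.26043701171875), (27.224655151367188, 12.281720161437988), 11.100072860717773)
```

```bash
python3 -m handwheel '[{"dx":0.7,"dy":0.6,"dz":30,"rx":0,"ry":0,"rz":-0.007,"fingers":52},{"dx":0.7,"dy":0.6,"dz":60,"rx":0,"ry":0,"rz":-0.007,"fingers":52},{"dx":0.7,"dy":0.6,"dz":85,"rx":0,"ry":0,"rz":-0.007,"fingers":52},{"dx":0.7,"dy":0.6,"dz":110,"rx":0,"ry":0,"rz":-0.007,"fingers":52},{"dx":0.7,"dy":0.6,"dz":130,"rx":0,"ry":0,"rz":-0.007,"fingers":52},{"dx":0.7,"dy":0.6,"dz":132,"rx":0,"ry":0,"rz":-0.007,"fingers":52},{"dx":0.7,"dy":0.6,"dz":132,"rx":0,"ry":0,"rz":-0.007,"fingers":52}]'
python3 -m handwheel '[{"dx":0,"dy":0,"dz":0,"rx":0,"ry":0,"rz":0,"fingers":20},{"dx":0,"dy":0,"dz":0,"rx":0,"ry":0,"rz":0,"fingers":20},{"dx":0,"dy":0,"dz":0,"rx":0,"ry":0,"rz":0,"fingers":20},{"dx":0,"dy":0,"dz":0,"rx":0,"ry":0,"rz":0,"fingers":20},{"dx":0,"dy":0,"dz":0,"rx":0,"ry":0,"rz":0,"fingers":20}]' 50
```

```text
time_s: 15.08
position: [0.4976, 0.2044, 0.0196]
tool_rot: [3.141, -0.0, 1.772]
ft_force: [0.1, -0.2, -0.1]
opening: 0.0523
finger_force: 0.0
time_s: 15.7
position: [0.4976, 0.2045, 0.0198]
tool_rot: [3.14, -0.0, 1.772]
ft_force: [-0.9, -0.0, 7.4]
opening: 0.0275
finger_force: 48.8
```

```bash
python3 -m handwheel '[{"dx":0,"dy":0,"dz":-30,"rx":0,"ry":0,"rz":0,"fingers":20},{"dx":0,"dy":0,"dz":-80,"rx":0,"ry":0,"rz":0,"fingers":20},{"dx":0,"dy":0,"dz":-100,"rx":0,"ry":0,"rz":0,"fingers":20},{"dx":0,"dy":0,"dz":-100,"rx":0,"ry":0,"rz":0,"fingers":20}]'
python3 -m handwheel '[{"dx":-20,"dy":-2,"dz":0,"rx":0,"ry":0,"rz":-0.15,"fingers":20},{"dx":-45,"dy":-4,"dz":0,"rx":0,"ry":0,"rz":-0.3,"fingers":20},{"dx":-70,"dy":-6,"dz":0,"rx":0,"ry":0,"rz":-0.47,"fingers":20},{"dx":-95,"dy":-8,"dz":0,"rx":0,"ry":0,"rz":-0.64,"fingers":20},{"dx":-120,"dy":-9,"dz":0,"rx":0,"ry":0,"rz":-0.81,"fingers":20},{"dx":-145,"dy":-11,"dz":0,"rx":0,"ry":0,"rz":-0.98,"fingers":20},{"dx":-165,"dy":-12,"dz":0,"rx":0,"ry":0,"rz":-1.15,"fingers":20},{"dx":-175.5,"dy":-13,"dz":0,"rx":0,"ry":0,"rz":-1.3,"fingers":20},{"dx":-175.5,"dy":-13,"dz":0,"rx":0,"ry":0,"rz":-1.4235,"fingers":20},{"dx":-175.5,"dy":-13,"dz":0,"rx":0,"ry":0,"rz":-1.4235,"fingers":20}]'
python3 -m handwheel '[{"dx":0,"dy":0,"dz":30,"rx":0,"ry":0,"rz":0,"fingers":20},{"dx":0,"dy":0,"dz":70,"rx":0,"ry":0,"rz":0,"fingers":20},{"dx":0,"dy":0,"dz":95,"rx":0,"ry":0,"rz":0,"fingers":20},{"dx":0,"dy":0,"dz":100,"rx":0,"ry":0,"rz":0,"fingers":20},{"dx":0,"dy":0,"dz":102,"rx":0,"ry":0,"rz":0,"fingers":20},{"dx":0,"dy":0,"dz":103,"rx":0,"ry":0,"rz":0,"fingers":20},{"dx":0,"dy":0,"dz":103,"rx":0,"ry":0,"rz":0,"fingers":20}]'
```

```text
time_s: 16.2
position: [0.4976, 0.2045, 0.1202]
tool_rot: [3.138, -0.0, 1.772]
ft_force: [0.3, -0.8, -2.2]
opening: 0.0269
finger_force: 49.9
time_s: 17.45
position: [0.5188, 0.0297, 0.1176]
tool_rot: [3.141, -0.002, -3.089]
ft_force: [-0.3, -0.1, -0.9]
opening: 0.0275
finger_force: 49.8
time_s: 18.32
position: [0.5197, 0.0298, 0.0165]
tool_rot: [-3.141, 0.001, -3.088]
ft_force: [-0.7, -0.2, -1.5]
opening: 0.0272
finger_force: 49.8
```

```bash
python3 -m handwheel '[{"dx":0,"dy":0,"dz":1.5,"rx":0,"ry":0,"rz":0,"fingers":20},{"dx":0,"dy":0,"dz":2,"rx":0,"ry":0,"rz":0,"fingers":20},{"dx":0,"dy":0,"dz":2,"rx":0,"ry":0,"rz":0,"fingers":20}]'
python3 -m handwheel '[{"dx":0,"dy":0,"dz":0,"rx":0,"ry":0,"rz":0,"fingers":34},{"dx":0,"dy":0,"dz":0,"rx":0,"ry":0,"rz":0,"fingers":60},{"dx":0,"dy":0,"dz":0,"rx":0,"ry":0,"rz":0,"fingers":60},{"dx":0,"dy":0,"dz":-30,"rx":0,"ry":0,"rz":0,"fingers":60},{"dx":0,"dy":0,"dz":-90,"rx":0,"ry":0,"rz":0,"fingers":85},{"dx":0,"dy":0,"dz":-130,"rx":0,"ry":0,"rz":0,"fingers":85},{"dx":0,"dy":0,"dz":-130,"rx":0,"ry":0,"rz":0,"fingers":85}]'
python3 -m handwheel '[{"dx":0,"dy":0,"dz":0,"rx":0,"ry":0,"rz":0.18,"fingers":85},{"dx":0,"dy":0,"dz":0,"rx":0,"ry":0,"rz":0.36,"fingers":85},{"dx":0,"dy":0,"dz":0,"rx":0,"ry":0,"rz":0.54,"fingers":85},{"dx":0,"dy":0,"dz":0,"rx":0,"ry":0,"rz":0.72,"fingers":85},{"dx":0,"dy":0,"dz":0,"rx":0,"ry":0,"rz":0.9,"fingers":85},{"dx":0,"dy":0,"dz":0,"rx":0,"ry":0,"rz":1.08,"fingers":85},{"dx":0,"dy":0,"dz":0,"rx":0,"ry":0,"rz":1.26,"fingers":85},{"dx":0,"dy":0,"dz":0,"rx":0,"ry":0,"rz":1.44,"fingers":85},{"dx":0,"dy":0,"dz":0,"rx":0,"ry":0,"rz":1.571,"fingers":85},{"dx":0,"dy":0,"dz":0,"rx":0,"ry":0,"rz":1.571,"fingers":85}]'
python3 -m handwheel '[{"dx":0,"dy":0,"dz":0,"rx":0,"ry":0,"rz":0,"fingers":85},{"dx":0,"dy":0,"dz":0,"rx":0,"ry":0,"rz":0,"fingers":85}]'
python3 hub.py .52 .03 .060 hub3
```

```text
time_s: 18.7
position: [0.5197, 0.0298, 0.0147]
tool_rot: [-3.141, 0.001, -3.088]
ft_force: [-2.7, 1.6, 10.9]
opening: 0.0272
finger_force: 51.3
time_s: 19.58
position: [0.5205, 0.0298, 0.1464]
tool_rot: [-3.141, 0.005, -3.088]
ft_force: [-0.0, -0.3, -0.4]
opening: 0.0855
finger_force: 0.0
time_s: 20.82
position: [0.5189, 0.0298, 0.1427]
tool_rot: [-3.14, -0.0, 1.625]
ft_force: [-0.2, 0.3, -0.2]
opening: 0.0848
finger_force: 0.0
time_s: 21.08
position: [0.5193, 0.0298, 0.1435]
tool_rot: [-3.141, 0.0, 1.626]
ft_force: [0.5, -0.3, -0.4]
opening: 0.085
finger_force: 0.0
[0.51929067 0.02979387 0.1435906 ] [-3.14131452e+00  4.13619100e-05  1.62555403e+00]
549 c [504.4  29.3] size [15.5 28.1] ang 2.86
580 c [533.5  31. ] size [15.7 28.2] ang 3.93
ALL ((519.019775390625, 30.14969253540039), (44.7108268737793, 28.16583824157715), 3.5781514644622803)
groove 428 ((518.060302734375, 29.849342346191406), (15.389599800109863, 27.417741775512695), 3.242497205734253)
```

```bash
python3 -m handwheel '[{"dx":0.9,"dy":1,"dz":40,"rx":0,"ry":0,"rz":0,"fingers":83},{"dx":0.9,"dy":1,"dz":80,"rx":0,"ry":0,"rz":0,"fingers":83},{"dx":0.9,"dy":1,"dz":115,"rx":0,"ry":0,"rz":0,"fingers":83},{"dx":0.9,"dy":1,"dz":140,"rx":0,"ry":0,"rz":0,"fingers":83},{"dx":0.9,"dy":1,"dz":147,"rx":0,"ry":0,"rz":0,"fingers":83},{"dx":0.9,"dy":1,"dz":147,"rx":0,"ry":0,"rz":0,"fingers":83},{"dx":0.9,"dy":1,"dz":147,"rx":0,"ry":0,"rz":0,"fingers":83}]'
python3 -m handwheel '[{"dx":0,"dy":0,"dz":0,"rx":0,"ry":0,"rz":0,"fingers":50},{"dx":0,"dy":0,"dz":0,"rx":0,"ry":0,"rz":0,"fingers":50},{"dx":0,"dy":0,"dz":0,"rx":0,"ry":0,"rz":0,"fingers":50},{"dx":0,"dy":0,"dz":0,"rx":0,"ry":0,"rz":0,"fingers":50},{"dx":0,"dy":0,"dz":0,"rx":0,"ry":0,"rz":0,"fingers":50}]' 50
python3 hub.py .52 .03 .060 hub4
```

```text
time_s: 22.0
position: [0.5208, 0.0307, -0.0023]
tool_rot: [3.14, 0.0, 1.624]
ft_force: [-0.5, -0.8, 0.3]
opening: 0.0829
finger_force: 0.0
time_s: 22.62
position: [0.5207, 0.0307, -0.0023]
tool_rot: [3.14, 0.0, 1.624]
ft_force: [-1.6, 0.2, 7.2]
opening: 0.0597
finger_force: 53.4
[ 0.52067512  0.03071966 -0.00231729] [3.14026353e+00 2.58649677e-04 1.62445223e+00]
2456 c [504.7  29.5] size [16.1 28.3] ang 2.78
2453 c [533.6  31.2] size [16.2 28.2] ang 3.13
ALL ((519.1470336914062, 30.305015563964844), (45.13663864135742, 28.357223510742188), 3.318739652633667)
groove 1911 ((517.1402587890625, 30.232662200927734), (17.007240295410156, 27.80066680908203), 4.083278179168701)
```

```bash
python3 -m handwheel '[{"dx":0,"dy":0,"dz":-15,"rx":0,"ry":0,"rz":0,"fingers":50},{"dx":0,"dy":0,"dz":-36,"rx":0,"ry":0,"rz":0,"fingers":50},{"dx":-40,"dy":12,"dz":-36,"rx":0,"ry":0,"rz":0,"fingers":50},{"dx":-80,"dy":24,"dz":-36,"rx":0,"ry":0,"rz":0,"fingers":50},{"dx":-110,"dy":33,"dz":-36,"rx":0,"ry":0,"rz":0,"fingers":50},{"dx":-121.6,"dy":36.3,"dz":-36,"rx":0,"ry":0,"rz":0,"fingers":50},{"dx":-121.6,"dy":36.3,"dz":-36,"rx":0,"ry":0,"rz":0,"fingers":50},{"dx":-121.6,"dy":36.3,"dz":-36,"rx":0,"ry":0,"rz":0,"fingers":50},{"dx":-121.6,"dy":36.3,"dz":-36,"rx":0,"ry":0,"rz":0,"fingers":50}]'
python3 - <<'E'
from h import *
S=[]
for i in range(5):
    p,d,c=cam('wrist');s=bot.observe();S.append(np.r_[s['position'],s['tool_rot'][2]])
print('tcp',np.mean(S,0),np.std(S,0))
X=cloud(d,c).reshape(-1,3)
w=.054;Rm=np.array([[np.cos(w),-np.sin(w)],[np.sin(w),np.cos(w)]]);o=np.array([.5655,-.1546])
L=np.c_[(X[:,:2]-o)@Rm,X[:,2]]*1000
t=L[(abs(L[:,0])<35)&(L[:,1]>40)&(L[:,1]<90)&(L[:,2]>80)&(L[:,2]<105)];zt=np.percentile(t[:,2],70);print('top z',zt)
q=t[abs(t[:,2]-zt)<2];print('hub top in mixer frame',cv2.minAreaRect(q[:,:2].astype(np.float32)),len(q))
for y in (56,62,68,74):
    a=q[abs(q[:,1]-y)<1.5]; print(y,len(a),a[:,0].min(),a[:,0].max()) if len(a) else 0
gr=t[abs(t[:,2]-zt+3)<1.2];gr=gr[abs(gr[:,0])<10];print('groove',len(gr),np.median(gr,0) if len(gr) else 0)
k=L[(abs(L[:,0])<8)&(L[:,1]>-13)&(L[:,1]<16)&(L[:,2]>84)&(L[:,2]<88)];print('key',len(k),k.min(0),k.max(0)) if len(k) else 0
E
```

```text
time_s: 23.8
position: [0.5628, -0.0878, 0.0329]
tool_rot: [-3.141, -0.0, 1.625]
ft_force: [-0.5, 0.4, -2.4]
opening: 0.0596
finger_force: 54.7
tcp [ 0.56297534 -0.08821054  0.03282508  1.62500165] [5.81493774e-05 1.91786058e-04 2.83173259e-05 2.15743753e-04]
top z 94.86818975614015
hub top in mixer frame ((0.06663894653320312, 66.10391235351562), (69.95405578613281, 28.82552146911621), 0.3773328959941864) 5589
56 536 -24.184852948789107 22.862265940280114
62 529 -23.36077052158617 23.413693791021426
68 578 -24.217213629105604 22.797329840903398
74 619 -31.992295970799404 31.496066577542766
groove 2060 [-0.22477168 66.94817028 92.10509611]
```

```bash
python3 -m handwheel '[{"dx":-8,"dy":0.3,"dz":-0.9,"rx":0,"ry":0,"rz":0,"fingers":50},{"dx":-16,"dy":0.3,"dz":-0.9,"rx":0,"ry":0,"rz":0,"fingers":50},{"dx":-24,"dy":0.3,"dz":-0.9,"rx":0,"ry":0,"rz":0,"fingers":50},{"dx":-30,"dy":0.3,"dz":-0.9,"rx":0,"ry":0,"rz":0,"fingers":50},{"dx":-34,"dy":0.3,"dz":-0.9,"rx":0,"ry":0,"rz":0,"fingers":50},{"dx":-34,"dy":0.3,"dz":-0.9,"rx":0,"ry":0,"rz":0,"fingers":50}]'
python3 -m handwheel '[{"dx":-3,"dy":0,"dz":0,"rx":0,"ry":0,"rz":0,"fingers":50},{"dx":-6,"dy":0,"dz":0,"rx":0,"ry":0,"rz":0,"fingers":50},{"dx":-9,"dy":0,"dz":0,"rx":0,"ry":0,"rz":0,"fingers":50},{"dx":-9,"dy":0,"dz":0,"rx":0,"ry":0,"rz":0,"fingers":50}]'
```

```text
time_s: 24.8
position: [0.5651, -0.123, 0.0336]
tool_rot: [-3.142, 0.0, 1.624]
ft_force: [0.3, 0.0, -2.3]
opening: 0.0594
finger_force: 54.7
time_s: 25.3
position: [0.5657, -0.1319, 0.0337]
tool_rot: [3.142, 0.0, 1.624]
ft_force: [-0.2, 0.2, -2.2]
opening: 0.0594
finger_force: 54.7
```

```bash
python3 -m handwheel '[{"dx":-5,"dy":0,"dz":0,"rx":0,"ry":0,"rz":0,"fingers":50},{"dx":-10,"dy":0,"dz":0,"rx":0,"ry":0,"rz":0,"fingers":50},{"dx":-15,"dy":0,"dz":0,"rx":0,"ry":0,"rz":0,"fingers":50},{"dx":-19,"dy":0,"dz":0,"rx":0,"ry":0,"rz":0,"fingers":50},{"dx":-19,"dy":0,"dz":0,"rx":0,"ry":0,"rz":0,"fingers":50}]'
python3 -m handwheel '[{"dx":-1,"dy":0,"dz":0,"rx":0,"ry":0,"rz":0,"fingers":50},{"dx":-2,"dy":0,"dz":0,"rx":0,"ry":0,"rz":0,"fingers":50},{"dx":-3,"dy":0,"dz":0,"rx":0,"ry":0,"rz":0,"fingers":50},{"dx":-3,"dy":0,"dz":0,"rx":0,"ry":0,"rz":0,"fingers":50}]'
```

```text
time_s: 25.92
position: [0.5667, -0.151, 0.0337]
tool_rot: [3.142, 0.0, 1.624]
ft_force: [0.7, 0.1, -1.5]
opening: 0.0596
finger_force: 54.7
time_s: 26.42
position: [0.5668, -0.1537, 0.0337]
tool_rot: [-3.142, 0.0, 1.624]
ft_force: [1.1, 0.6, -1.4]
opening: 0.0591
finger_force: 54.7
```

```bash
python3 -m handwheel '[{"dx":-0.6,"dy":0,"dz":0,"rx":0,"ry":0,"rz":0,"fingers":50},{"dx":-1.2,"dy":0,"dz":0,"rx":0,"ry":0,"rz":0,"fingers":50},{"dx":-1.2,"dy":0,"dz":0,"rx":0,"ry":0,"rz":0,"fingers":50}]'
python3 -m handwheel '[{"dx":-0.6,"dy":0,"dz":0,"rx":0,"ry":0,"rz":0,"fingers":50},{"dx":-0.6,"dy":0,"dz":0,"rx":0,"ry":0,"rz":0,"fingers":50}]'
```

```text
time_s: 26.8
position: [0.5669, -0.1542, 0.0337]
tool_rot: [-3.141, -0.001, 1.624]
ft_force: [0.8, 5.5, -0.9]
opening: 0.0594
finger_force: 54.9
time_s: 27.05
position: [0.5668, -0.1542, 0.0337]
tool_rot: [-3.141, -0.001, 1.624]
ft_force: [1.5, 9.4, 0.1]
opening: 0.0596
finger_force: 54.9
```

The push force rises while the hub no longer moves, so it is against the shoulder. I lower slightly and release.

```bash
python3 -m handwheel '[{"dx":0.4,"dy":0,"dz":1.2,"rx":0,"ry":0,"rz":0,"fingers":50},{"dx":0.4,"dy":0,"dz":1.2,"rx":0,"ry":0,"rz":0,"fingers":50},{"dx":0.4,"dy":0,"dz":1.2,"rx":0,"ry":0,"rz":0,"fingers":66},{"dx":0.4,"dy":0,"dz":1.2,"rx":0,"ry":0,"rz":0,"fingers":80},{"dx":0.4,"dy":0,"dz":1.2,"rx":0,"ry":0,"rz":0,"fingers":80},{"dx":0.4,"dy":0,"dz":-30,"rx":0,"ry":0,"rz":0,"fingers":80},{"dx":10,"dy":0,"dz":-80,"rx":0,"ry":0,"rz":0,"fingers":80},{"dx":20,"dy":0,"dz":-125,"rx":0,"ry":0,"rz":0,"fingers":80},{"dx":20,"dy":0,"dz":-125,"rx":0,"ry":0,"rz":0,"fingers":80},{"dx":20,"dy":0,"dz":-125,"rx":0,"ry":0,"rz":0,"fingers":80}]'
python3 - <<'E'
from h import *
p,d,c=cam('wrist');X=cloud(d,c).reshape(-1,3)
w=.054;Rm=np.array([[np.cos(w),-np.sin(w)],[np.sin(w),np.cos(w)]]);o=np.array([.5655,-.1546])
L=np.c_[(X[:,:2]-o)@Rm,X[:,2]]*1000
q=L[(abs(L[:,0])<25)&(L[:,1]>-19)&(L[:,1]<25)&(abs(L[:,2]-94)<2.4)]
print(cv2.minAreaRect(q[:,:2].astype(np.float32)),np.percentile(q[:,2],[10,50,90]),q.min(0),q.max(0))
print('plane',np.linalg.lstsq(np.c_[q[:,:2],np.ones(len(q))],q[:,2],rcond=None)[0])
u,v=proj(c,[.565,-.15,.09]).astype(int);a,b=max(v-75,0),max(u-100,0)
save('end',cv2.resize(p[a:a+150,b:b+200],(800,600)))
E
```

```text
time_s: 28.3
position: [0.5656, -0.1355, 0.1583]
tool_rot: [-3.141, -0.0, 1.624]
ft_force: [0.2, 0.1, -0.5]
opening: 0.0801
finger_force: 0.0
((-0.1707000732421875, 0.2107696533203125), (47.70209503173828, 28.6741886138916), 0.5335410237312317) [92.34487377 93.55349945 94.39923583] [-23.97923975 -14.29691934  91.6034798 ] [23.71734126 14.40017837 95.79226938]
plane [ 5.80873678e-03 -2.18754228e-03  9.34925038e+01]
```

View pics/end.png

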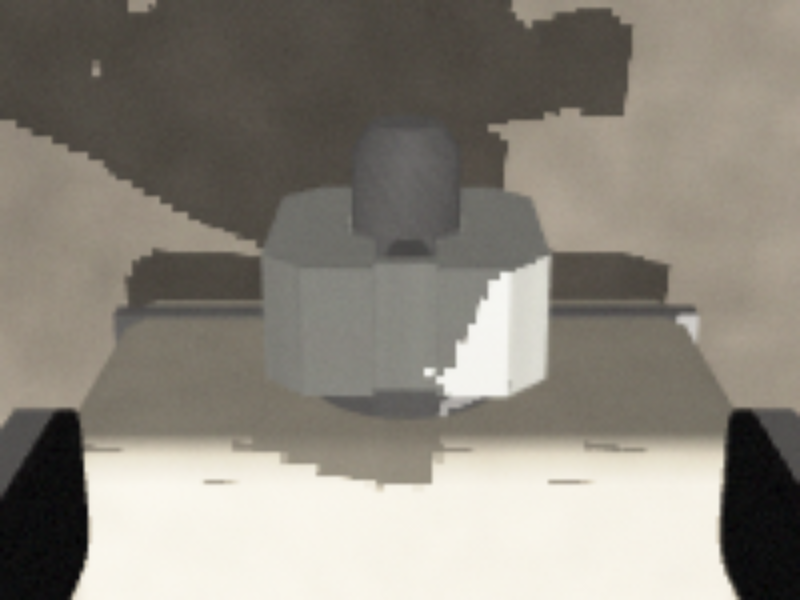

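The crop shows the hub on the shaft (block from (262,190) to (550,395)), flush against the shoulder disc, keyway up over the key, and the fingers clear. I hand it in.

```bash
python3 -c "from plant import bot;print(bot.close_job())"
```

```text
the job is handed in; nothing more can be done
None
```

The job is handed in at about 28 s on the robot's clock, with no verdict returned: by the wrist camera the key lies flat in the slot and the hub sits home against the shoulder, released; I did not re-check the spacer, bowl, spatula and cassette, but no contact with them showed up.

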